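# Press the repair patch on a carved stick

### The job

A carved stick with a freshly glued dark patch lies in the cradle of the small glue press. Loosen the orange clamp knob (counterclockwise), slide the green carriage along its rail until the plunger's rubber foot is centred over the dark patch, and tighten the knob again (fully clockwise); then push the red button down 18 mm, so that the yellow part of its stem has just vanished into the collar, and finish while holding it there. Leave the stick and everything else on the bench where they are.

Things in the scene. Friction and masses are not known exactly. Their poses are not given: they have to be found in the camera images.
- press: Glue press fixed to the bench: plywood board 250 x 360 x 18 mm, with a wooden cradle (local x -52 mm; floor 30 mm, side strips 40 mm above the bench) and an aluminium rail (local x +48 mm, top at 56 mm), both along its y. Origin at bench level, 10 mm beyond the board's centre; z up, x away from the robot, give or take its yaw. Knob is over the rail, plunger over the cradle.
- carriage (a joint): Carriage position on the rail (m), 0 to 0.150, growing along the press's +y; at v its middle, knob and plunger are at local y = v - 75 mm. Green block 64 x 66 mm, top at 78 mm above the bench; a 30 mm wide arm leads to the collar round the plunger (diameter 38, top at 98 mm). Knob and button move along with it. Loose, it slides with 2 N and stays; tight, it is held.
- knob (a joint): Angle of the orange clamp knob on the carriage (rad): 0 = fully tight (stop), growing counterclockwise seen from above to 1.3 = loose (stop). The carriage is free from about 0.7 on and counts as clamped below 0.25. Turning takes about 0.15 N m; it stays where it is left. It can stay gripped while the carriage is slid by it.
- knob_grip (a point): On the knob's vertical axis at grip height, 109 mm above the bench. The knob is an upright bar 44 mm long, 13 mm thick, from 92 to 122 mm above the bench; its length is this point's x axis, which at knob 0 is the press's x axis. Space is free on both sides; the carriage top is 31 mm below this point and the button 100 mm away towards press -x.
- button (a joint): How far the red button is down (m): 0 to 0.026 (stop), spring return. At 0.018 the yellow lower part of its steel stem has just vanished into the collar. It takes 3 N at first, 4.5 N at 0.010 where the foot meets the stick, then 6.5 N, about 12 N at 0.018 and 17 N at the stop.
- button_top (a point): Centre of the flat top of the red button (38 mm diameter, 12 mm thick), on the plunger's vertical axis; 140 mm above the bench when not pushed.
- foot: Round rubber foot (20 mm diameter) of the plunger, under the collar, on the button's vertical axis. Origin at the centre of its sole: 60 mm above the bench when not pushed, 10 mm above the stick; it goes down with the button and is sprung within the plunger.
- patch (a point): Centre of the dark wooden patch (30 mm along the stick, 16 mm across) on the flat top of the stick, 50 mm above the bench. The foot is to be centred here: well within 8 mm, seen from above.
- stick: Carved light-wood stick, about 185 mm long along its own y, 25 mm wide and 20 mm high in its flat middle part, lying loose in the cradle along the press's y. Origin under its middle, below the patch. Leave it in place.
- offcut: Dark wood offcut 30 x 55 x 22 mm, loose on the press board at its robot side. Leave alone. Origin at the underside.
- glue: White glue bottle, 56 mm diameter, 150 mm tall, standing. Leave alone. Origin at the underside.
- tin: Flat tin, 72 mm diameter, 55 mm tall, standing. Leave alone. Origin at the underside.
- cup: Blue plastic cup, 76 mm diameter, 95 mm tall, standing. Leave alone. Origin at the underside.
- driver: Screwdriver with a red handle, lying on the bench, its own x along it. Leave alone. Origin at the underside.
- tape: Amber tape roll, 90 mm diameter, 24 mm high, lying flat. Leave alone. Origin at the underside.

How it is judged:
By the outcome, as a careful person would: the job done as asked, in the order asked, and still so for the second after the job is handed in, while the arm keeps its last pose, push and grip.
It also fails if it takes over 43 s, if anything falls off the work surface, if the arm or the gripper's body presses on something with over 40 N, if the wrist force passes 120 N, or if a joint passes its speed limit or range.

### The arm

A 7-joint arm with a two-finger parallel gripper is mounted at the origin on the work surface. World frame = base frame: x ahead of the robot, y to its left, z up, the work surface at z = 0. Lengths are in m, angles in rad, forces in N, time in s.
With the tool pointing down it reaches from about 0.4 to 0.875 m from the base axis. Payload 19.3 kg.
Tool frame: the origin (TCP) lies at the very end of the fingers, on their centre line; the grasp point (between the pads) lies 19 mm behind it; z points along the fingers, y is the line along which they close (so a half turn about z gives the same grasp; the last joint's range is limited). The gripper opens to 85 mm and grips with 20 to 120 N. Pads are 22 mm wide; open, the fingers measure 114 mm over their backs; the gripper's body (76 mm by 85 mm) begins 54 mm behind the grasp point. The pads swing forward as they close: fully open they stand 13 mm farther back than shut.
Start: joints at [1.054, 0.521, -0.036, 1.599, 0.021, 1.021, -0.113], TCP at [0.27, -0.564, 0.231] pointing down, gripper open.
Joint ranges: [-2.91, 2.91], [-0.3, 2.13], [-1.5, 1.42], [0.17, 2.43], [-1.26, 4.41], [0.16, 1.93], [-2.52, 2.52]. Speed limits (rad/s): [1.89, 1.89, 2.39, 2.39, 3.01, 3.01, 3.01].

### API

Orientations are given as [roll, pitch, yaw] about the fixed x, y, z axes, in that order (R = Rz(yaw) Ry(pitch) Rx(roll)).
In Python, from workcell import bot gives the robot as it stands.
- The arm moves only by the shell command python3 -m crank 'ROWS' [FORCE]. ROWS is a JSON object of lists of equal length, an entry for each row: "travel": the shift along the world's x, y, z in cm, a list of three; "turn": the turn, a rotation vector about the world's x, y, z in degrees, a list of three; "gripper": the closure, from 0 (fully open) to 1 (shut). A call has exactly 5 rows; each row is the pose to reach, as a shift and turn from the pose commanded when the call began; what a row does not reach only later rows make up. A row lasts 1/10 s, in which the tool goes at most 50 mm and 8.59 degrees, less where a joint would pass 70% of its speed; a pose out of reach is approached as far as the arm can. A call with a gripper value outside its range is refused whole. The fingers move at their own pace and stop on an object; FORCE is the grip in N (left out, the last holds). Time passes only in rows, so rows that repeat a pose let the fingers close, or fill a call up. It gives the time, the measured TCP pose, the force, the opening and the grip force at its end, in the units of the state.
- bot.observe(): the state, without advancing time (a new reading comes with each control period).
- bot.grab_frame(name): name is "scene" or "top" or "wrist"; returns a dict with "pixels" (480x640x3 uint8, red, green, blue), "fx", "fy", "cx", "cy" (pixels), "dist" ([k1, k2, p1, p2, k3] as OpenCV has them; the pictures are not rectified), "extrinsics" (4x4, takes a point from world to camera coordinates). Camera axes: x right, y down, z forward; pixel columns grow to the right and rows downward; lengths in m; the calibration is good to about 2 mm. A picture is of the moment at which its call begins. There is no depth.
- bot.job_done(): hands the job in; it is judged then, once.
The state is a dict: "clock": time; "qpos": joint angles; "qd": joint speeds; "joint_efforts": joint torques, N m; "position": TCP position; "tool_rot": TCP orientation; "force": force on the tool from outside, world axes, zero at the start; "moment": the same for the moment, N m; "grip_width": finger opening in m; "finger_force": force on a finger pad.
Only numpy, scipy, OpenCV 4.12 (cv2) and the standard library are available. Lean on these libraries where they do the work, as an engineer would, in place of code of your own. Each camera call takes 0.05 s, during which the arm holds its last target. There are 200 camera calls.

## Working session

There is one attempt and no reset: what is moved stays moved. The work goes in short steps, Python scripts to look and compute and a shell command to move; the robot and the scene stay as the last step left them, time stands still between calls to the robot, and variables do not carry over. Pictures are saved under pics/ and viewed, at most 12 in all, crops included, and the job is handed in when it is done.

```bash
ls; mkdir -p pics; python3 - <<'E'
from workcell import bot
import cv2,numpy as np
s=bot.observe(); print({k:np.round(v,3).tolist() for k,v in s.items()})
for n in("scene","top"):
    f=bot.grab_frame(n); cv2.imwrite(f"pics/{n}0.png",f["pixels"][:,:,::-1]); print(n,f["fx"],f["cx"],f["dist"],np.round(f["extrinsics"],3).tolist())
E
```

```text
pics
{'clock': 0.0, 'qpos': [1.054, 0.522, -0.036, 1.6, 0.021, 1.021, -0.113], 'qd': [0.001, -0.0, 0.001, -0.0, -0.0, -0.001, -0.002], 'joint_efforts': [-0.001, -92.713, 1.979, -36.993, 0.018, 0.008, -0.0], 'position': [0.27, -0.563, 0.231], 'tool_rot': [-3.14, 0.0, 0.447], 'force': [-0.514, 0.411, -0.317], 'moment': [-0.04, 0.029, -0.011], 'finger_force': 0.0, 'grip_width': 0.085}
scene 582.605650050149 316.50000172732166 [-0.18800555  0.          0.          0.          0.        ] [[0.591, 0.807, -0.009, -0.304], [0.658, -0.488, -0.574, -0.27], [-0.467, 0.333, -0.819, 1.668], [0.0, 0.0, 0.0, 1.0]]
top 564.6817387128044 318.2374245322351 [0.04405382 0.         0.         0.         0.        ] [[-0.01, -1.0, -0.01, -0.0], [-0.981, 0.011, -0.193, 0.51], [0.194, 0.008, -0.981, 1.214], [0.0, 0.0, 0.0, 1.0]]
```

View pics/top0.png

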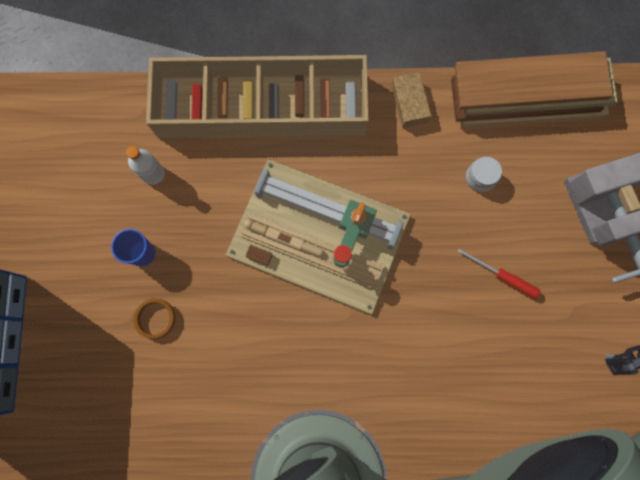

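View pics/scene0.png

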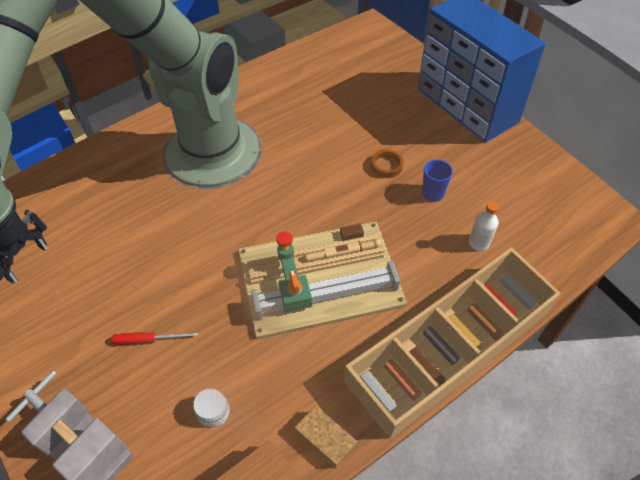

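Top view: the press is turned about -20°, with the knob at (358,213), the button at (343,255) and the patch near (286,238). The offcut is at (259,256), on the robot side. I'll measure these next.

```bash
cat > h.py <<'E'
import cv2,numpy as np
from workcell import bot
def K(f): return np.array([[f["fx"],0,f["cx"]],[0,f["fy"],f["cy"]],[0,0,1.]])
def plane(f,uv,z):
    p=cv2.undistortPoints(np.float64(uv).reshape(-1,1,2),K(f),np.float64(f["dist"])).reshape(-1,2)
    E=np.array(f["extrinsics"]);R,t=E[:3,:3],E[:3,3];c=-R.T@t
    d=np.c_[p,np.ones(len(p))]@R
    return c+d*((z-c[2])/d[:,2])[:,None]
def proj(f,P):
    E=np.array(f["extrinsics"]);r=cv2.Rodrigues(E[:3,:3])[0]
    return cv2.projectPoints(np.float64(P).reshape(-1,1,3),r,E[:3,3],K(f),np.float64(f["dist"]))[0].reshape(-1,2)
def blobs(f,lo,hi,box,amin=10):
    hsv=cv2.cvtColor(f["pixels"],cv2.COLOR_RGB2HSV);m=cv2.inRange(hsv,np.array(lo),np.array(hi))
    x0,y0,x1,y1=box;k=np.zeros_like(m);k[y0:y1,x0:x1]=m[y0:y1,x0:x1]
    n,l,s,c=cv2.connectedComponentsWithStats(k)
    return [(s[i],c[i],l==i) for i in sorted(range(1,n),key=lambda i:-s[i][4]) if s[i][4]>=amin]
E
python3 - <<'E'
from h import *
for n,box in(("top",(220,150,420,320)),("scene",(230,220,415,340))):
    f=bot.grab_frame(n); print(n)
    for name,lo,hi,z in(("red",(0,200,120),(4,255,255),.14),("orange",(6,190,150),(16,255,255),.115),("green",(60,80,30),(90,255,255),.078)):
        for s,c,m in blobs(f,lo,hi,box)[:2]: print(name,s,c.round(1),plane(f,c,z)[0].round(4))
    for s,c,m in blobs(f,(3,80,40),(16,255,140),box,15)[:5]: print("brown",s,c.round(1),plane(f,c,.05)[0].round(4))
    if n=="top": print(plane(f,[(267,161),(410,212),(376,313),(228,255)],.018).round(3))
    x0,y0,x1,y1=box;im=f["pixels"][y0:y1,x0:x1,::-1]
    cv2.imwrite(f"pics/{n}c.png",cv2.resize(im,None,fx=4,fy=4 if n=="scene" else 3.5,interpolation=2))
E
```

```text
top
brown [ 226  216  194  104 2151] [380.  272.1] [ 0.4395 -0.1413  0.05  ]
brown [ 220  150  179    9 1429] [304.6 153.5] [0.7172 0.0238 0.05  ]
brown [246 245  26  20 319] [258.7 255. ] [0.481  0.1273 0.05  ]
brown [220 288  26   5  94] [231.1 290.1] [0.4034 0.1873 0.05  ]
brown [278 233  13  10  86] [284.3 237.6] [0.52   0.0705 0.05  ]
[[ 0.712  0.114  0.018]
 [ 0.583 -0.218  0.018]
 [ 0.352 -0.133  0.018]
 [ 0.487  0.201  0.018]]
scene
red [277 232  15  12 130] [284.2 237.6] [ 0.4692 -0.0563  0.14  ]
orange [292 275   9  15  67] [295.8 282.1] [ 0.5679 -0.0946  0.115 ]
green [284 277  27  26 185] [300.2 292.3] [ 0.5765 -0.0902  0.078 ]
green [283 259  12  11  86] [288.3 264.1] [ 0.4986 -0.0688  0.078 ]
brown [ 230  251   30   89 1119] [241.5 299.9] [ 0.4995 -0.2015  0.05  ]
brown [366 306  49  34 464] [393.5 324.9] [0.7548 0.0364 0.05  ]
brown [340 224  24  17 298] [351.1 231.7] [0.4966 0.1189 0.05  ]
brown [247 257  33  18 211] [264.4 264.8] [ 0.4507 -0.1064  0.05  ]
brown [288 274  10  20  89] [291.4 286.7] [ 0.5384 -0.0892  0.05  ]
```

View pics/topc.png

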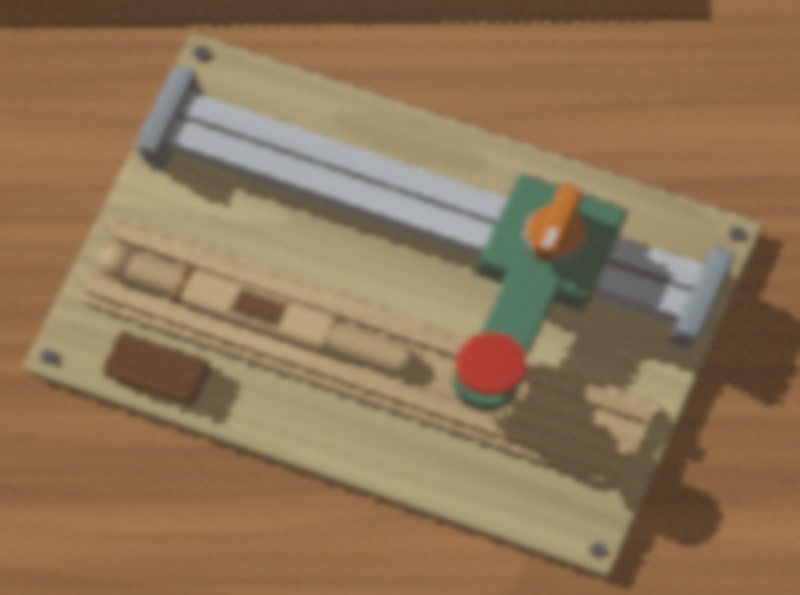

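The crop shows the knob bar lying along the press x axis (tight), the patch between the light stick flats, and the carriage at its low-y end. I'll refine these with board edges and both views, and start moving towards the knob.

```bash
python3 -m crank '{"travel":[[2.5,4,0],[5,8,0],[7.5,12,0],[10,16,0],[12.5,20,0]],"turn":[[0,0,-5],[0,0,-10],[0,0,-15],[0,0,-20],[0,0,-25]],"gripper":[0,0,0,0,0]}' 60; python3 - <<'E'
from h import *
f=bot.grab_frame("top");g=bot.grab_frame("scene")
def tri(a,b):
    A=[];
    for F,uv in((f,a),(g,b)):
        p=cv2.undistortPoints(np.float64(uv).reshape(1,1,2),K(F),np.float64(F["dist"])).ravel();A.append((np.array(F["extrinsics"])[:3],p))
    X=cv2.triangulatePoints(A[0][0],A[1][0],A[0][1].reshape(2,1),A[1][1].reshape(2,1)).ravel();return (X[:3]/X[3]).round(4)
for n,F,box in(("top",f,(225,155,412,318)),("scene",g,(236,220,408,336))):
    for name,ranges,z in(("red",[((0,170,110),(4,255,255)),((172,150,110),(180,255,255))],.14),("orange",[((5,170,150),(18,255,255))],.115)):
        for lo,hi in ranges:
            for s,c,m in blobs(F,lo,hi,box)[:1]: print(n,name,s,c.round(1),plane(F,c,z)[0].round(4))
    hsv=cv2.cvtColor(F["pixels"],cv2.COLOR_RGB2HSV)
    if n=="top": print(hsv[255,343],hsv[213,358],hsv[237,285],hsv[300,370])
for s,c,m in blobs(g,(0,60,30),(20,255,150),(300,230,385,270),15)[:6]: print("sc brown",s,c.round(1),plane(g,c,.05)[0].round(4))
# board outline (pale yellowish wood)
hsv=cv2.cvtColor(f["pixels"],cv2.COLOR_RGB2HSV)
m=cv2.inRange(hsv,np.array((17,40,80)),np.array((32,150,255)));k=np.zeros_like(m);k[157:318,222:415]=m[157:318,222:415]
k=cv2.morphologyEx(k,cv2.MORPH_OPEN,np.ones((3,3)));pts=cv2.findNonZero(k);hull=cv2.convexHull(pts)
q=cv2.approxPolyDP(hull,6,True).reshape(-1,2);print("board",q.tolist(),plane(f,q,.018).round(4).tolist())
E
```

```text
clock: 0.7
position: [0.3957, -0.362, 0.2313]
tool_rot: [3.142, -0.0, 0.007]
force: [0.7, -0.8, -0.1]
grip_width: 0.0853
finger_force: 0.0
top red [335 246  16  16 193] [342.4 253.6] [ 0.4663 -0.0559  0.14  ]
top orange [353 204  11  15  69] [358.5 210.5] [ 0.564  -0.0929  0.115 ]
[  3 182 175] [ 14 182 186] [ 12 117 109] [ 21  80 165]
scene red [277 232  15  13 166] [284.2 238.1] [ 0.4704 -0.0568  0.14  ]
scene orange [291 271  11  21  96] [295.8 282.1] [ 0.5679 -0.0945  0.115 ]
sc brown [332 230  32  11 282] [347.3 234.6] [0.498 0.106 0.05 ]
sc brown [300 254  30   9  90] [310.  258.7] [ 0.5008 -0.0091  0.05  ]
sc brown [317 256  66  14  71] [350.4 262.5] [0.5669 0.0615 0.05  ]
sc brown [336 245  12   7  57] [341.5 247.7] [0.5204 0.0708 0.05  ]
sc brown [359 242  19  10  40] [366.5 247.6] [0.5563 0.1194 0.05  ]
board [[409, 213], [372, 313], [226, 255], [267, 160]] [[0.5811, -0.2157, 0.018], [0.3522, -0.1239, 0.018], [0.4875, 0.2058, 0.018], [0.714, 0.1138, 0.018]]
```

```bash
python3 -m crank '{"travel":[[2,3.5,0],[5,8,0],[8.5,13.5,0],[12,19,0],[15,24,0]],"turn":[[0,0,-5],[0,0,-10],[0,0,-16],[0,0,-22.5],[0,0,-22.5]],"gripper":[0,0,0,0,0]}'; python3 -m crank '{"travel":[[1,1.5,0],[2,3,0],[2,3,-1],[2,3,-2],[2,3,-2]],"turn":[[0,0,0],[0,0,0],[0,0,0],[0,0,0],[0,0,0]],"gripper":[0.3,0.3,0.3,0.3,0.3]}'; python3 - <<'E'
from h import *
print(bot.observe()["qpos"])
f=bot.grab_frame("wrist");cv2.imwrite("pics/w1.png",f["pixels"][:,:,::-1])
for s,c,m in blobs(f,(5,150,90),(18,255,255),(0,0,640,480),80)[:4]: print(s,c,plane(f,c,.122)[0].round(4))
for s,c,m in blobs(f,(0,150,90),(4,255,255),(0,0,640,480),80)[:4]: print("red",s,c,plane(f,c,.14)[0].round(4))
for P in([.566,-.094,.122],[.468,-.056,.14],[.5202,.0706,.05]): print(proj(f,P).round())
E
```

```text
clock: 1.3
position: [0.5235, -0.1584, 0.2314]
tool_rot: [3.141, -0.0, -0.386]
force: [1.3, -0.1, -0.2]
grip_width: 0.0858
finger_force: 0.0
clock: 1.8
position: [0.5414, -0.131, 0.2096]
tool_rot: [3.141, 0.002, -0.383]
force: [-0.4, -0.6, 0.2]
grip_width: 0.0597
finger_force: 0.0
[ 0.11750062  0.44008626  0.0180096   1.80407959 -0.00936217  0.9001395
 -1.81430645]
[     0      0    640    480 118868] [440.80237743 154.52868728] [ 0.5718 -0.2178  0.122 ]
[  236   362   179    93 10014] [335.23646894 413.5416417 ] [ 0.4176 -0.0905  0.122 ]
[   0  246  119  231 9356] [ 34.64140658 366.39162035] [0.537  0.1039 0.122 ]
[ 245  201   27   75 1367] [259.28163862 235.9063643 ] [ 0.566  -0.0977  0.122 ]
red [ 240  363   51   50 1860] [264.18655914 389.23172043] [ 0.4706 -0.0593  0.14  ]
[[254. 238.]]
[[261. 394.]]
[[127. 322.]]
```

View pics/w1.png

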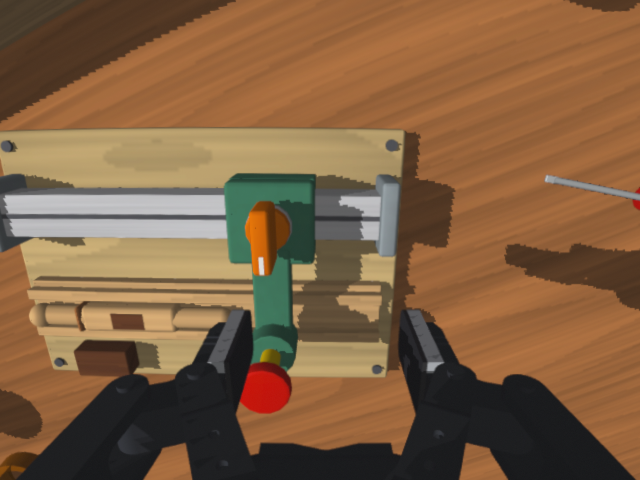

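The wrist view has the knob bar top at about (262,238), the button at (264,389) and the patch at (127,321), which agree with the estimates. Next I centre over the knob and descend.

```bash
python3 -m crank '{"travel":[[1.2,1.8,0],[2.15,3.2,0],[2.15,3.2,-2],[2.15,3.2,-4.5],[2.15,3.2,-4.5]],"turn":[[0,0,0],[0,0,0],[0,0,0],[0,0,0],[0,0,0]],"gripper":[0.3,0.3,0.3,0.3,0.3]}'; python3 - <<'E'
from h import *
s=bot.observe();print(s["position"],s["tool_rot"])
f=bot.grab_frame("wrist");cv2.imwrite("pics/w2.png",f["pixels"][:,:,::-1])
T=s["position"]; print(proj(f,[T[0],T[1],.122]))
for P in(s["position"],): print(proj(f,P).round())
for s,c,m in blobs(f,(5,150,90),(18,255,255),(180,150,460,479),80)[:4]: print(s,c,plane(f,c,.122)[0].round(4))
E
```

```text
clock: 2.35
position: [0.5629, -0.0978, 0.164]
tool_rot: [3.14, 0.004, -0.382]
force: [-0.2, 0.6, 0.8]
grip_width: 0.0599
finger_force: 0.0
[ 0.56288862 -0.09779685  0.16402798] [ 3.14044875  0.00383876 -0.3819345 ]
[[323.1787779  281.30397449]]
[[323. 323.]]
[ 296  232   51   90 2778] [320.47948164 270.92980562] [ 0.5689 -0.0987  0.122 ]
[ 336  415   79   39 1952] [377.77663934 428.86372951] [ 0.4574 -0.0916  0.122 ]
[ 237  413   68   42 1670] [266.96526946 428.23772455] [ 0.4834 -0.0284  0.122 ]
[180 444  12  35 304] [184.05592105 463.20394737] [0.4752 0.0357 0.122 ]
```

View pics/w2.png

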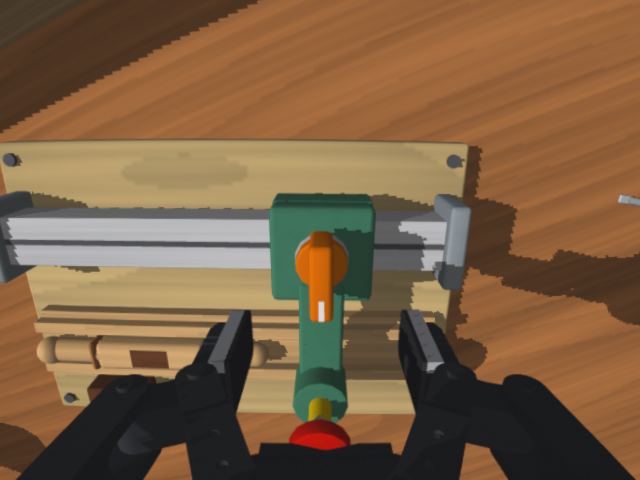

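The bar top face is centred at (320,276) and the TCP projects to (323,281), about 2 mm off. I'll descend and grip.

```bash
python3 -m crank '{"travel":[[0.2,0,-3],[0.2,0,-5.5],[0.2,0,-7.2],[0.2,0,-7.2],[0.2,0,-7.2]],"turn":[[0,0,0],[0,0,0],[0,0,0],[0,0,0],[0,0,0]],"gripper":[0.3,0.3,0.3,0.3,0.6]}'; python3 -m crank '{"travel":[[0,0,0],[0,0,0],[0,0,0],[0,0,0],[0,0,0]],"turn":[[0,0,0],[0,0,0],[0,0,0],[0,0,0],[0,0,0]],"gripper":[1,1,1,1,1]}' 60;  python3 -m crank '{"travel":[[0,0,0],[0,0,0],[0,0,0],[0,0,0],[0,0,0]],"turn":[[0,0,0],[0,0,2],[0,0,5],[0,0,10],[0,0,16]],"gripper":[1,1,1,1,1]}'
```

```text
clock: 2.9
position: [0.5669, -0.0983, 0.0957]
tool_rot: [-3.141, -0.001, -0.382]
force: [1.1, -0.3, -0.2]
grip_width: 0.0466
finger_force: 0.0
clock: 3.4
position: [0.5673, -0.0973, 0.0957]
tool_rot: [-3.14, -0.002, -0.382]
force: [0.3, 5.8, 11.3]
grip_width: 0.012
finger_force: 58.9
clock: 3.9
position: [0.5677, -0.0956, 0.0957]
tool_rot: [-3.139, -0.003, -0.098]
force: [1.9, 16.8, 7.8]
grip_width: 0.012
finger_force: 58.9
```

```bash
python3 -m crank '{"travel":[[0,0.1,0],[0,0.2,0],[0,0.2,0],[0,0.2,0],[0,0.2,0]],"turn":[[0,0,6],[0,0,13],[0,0,20],[0,0,27],[0,0,34]],"gripper":[1,1,1,1,1]}'; python3 -m crank '{"travel":[[0,0,0],[0,0,0],[0,0,0],[0,0,0],[0,0,0]],"turn":[[0,0,7],[0,0,14],[0,0,20],[0,0,23],[0,0,23]],"gripper":[1,1,1,1,1]}';python3 -c "
from workcell import bot;s=bot.observe();print(s['moment'],s['qpos'])"
```

```text
clock: 4.4
position: [0.5661, -0.0939, 0.0956]
tool_rot: [-3.14, -0.001, 0.496]
force: [-10.9, 17.5, 17.6]
grip_width: 0.0119
finger_force: 60.4
clock: 4.9
position: [0.5645, -0.0917, 0.0955]
tool_rot: [-3.137, -0.001, 0.897]
force: [-22.0, 25.9, 29.2]
grip_width: 0.0121
finger_force: 62.2
[ 5.69417778  4.73689802 -0.09972118] [ 0.30264488  0.63635224 -0.3431581   1.83444365  0.29999747  0.72523522
 -0.87955923]
```

```bash
python3 -m crank '{"travel":[[-0.1,0.1,0.1],[-0.2,0.2,0.2],[0,0.7,0.2],[0.2,1.2,0.2],[0.4,1.7,0.2]],"turn":[[0,0,0],[0,0,0],[0,0,0],[0,0,0],[0,0,0]],"gripper":[1,1,1,1,1]}'; python3 -c "
from workcell import bot;s=bot.observe();print(s['moment'],s['qpos'])"
```

```text
clock: 5.4
position: [0.5692, -0.0791, 0.0958]
tool_rot: [-3.14, 0.002, 0.892]
force: [-5.5, -1.3, -13.4]
grip_width: 0.0122
finger_force: 61.4
[-0.06211412  0.8233178   0.04891025] [ 0.27325521  0.63797865 -0.33774814  1.82841416  0.30175584  0.72802279
 -0.90975139]
```

```bash
python3 -m crank '{"travel":[[0.3,0.8,-0.05],[0.7,1.8,-0.1],[1.1,2.8,-0.1],[1.5,3.8,-0.1],[1.9,4.8,-0.1]],"turn":[[0,0,0],[0,0,0],[0,0,0],[0,0,0],[0,0,0]],"gripper":[1,1,1,1,1]}';  python3 -m crank '{"travel":[[0.5,1.2,0],[1,2.4,0],[1.5,3.6,0],[1.9,4.8,0],[1.9,4.8,0]],"turn":[[0,0,0],[0,0,0],[0,0,0],[0,0,0],[0,0,0]],"gripper":[1,1,1,1,1]}'; python3 - <<'E'
from h import *
s=bot.observe();print(s["qpos"],s["moment"])
a=[cv2.cvtColor(bot.grab_frame(n)["pixels"],4) for n in("top","scene")]
c=np.hstack([cv2.resize(a[0][180:300,250:380],(400,370)),cv2.resize(a[1][190:310,255:385],(400,370))])
cv2.imwrite("pics/s1.png",c)
E
```

```text
clock: 5.9
position: [0.5894, -0.0307, 0.0958]
tool_rot: [3.141, 0.0, 0.892]
force: [-4.4, -0.8, -0.8]
grip_width: 0.0119
finger_force: 63.3
clock: 6.4
position: [0.61, 0.0192, 0.0958]
tool_rot: [3.14, -0.003, 0.894]
force: [2.9, 1.8, -2.5]
grip_width: 0.0122
finger_force: 63.0
[ 0.09876676  0.68045056 -0.33333931  1.73650682  0.29878029  0.7711468
 -1.05806897] [ 0.15447221 -0.78249894 -0.05844933]
```

View pics/s1.png

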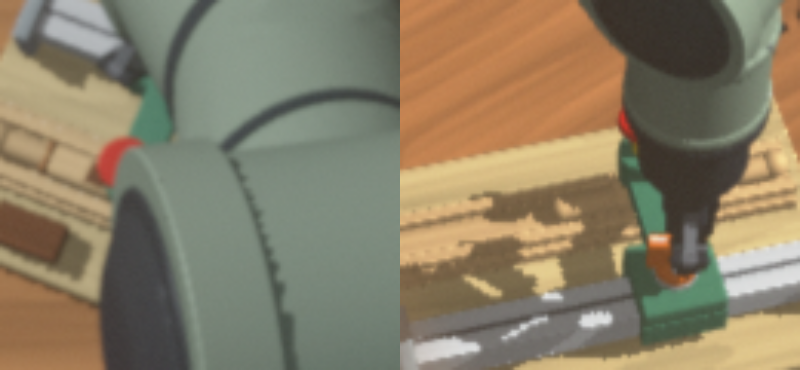

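Left (top view): the button peeks out at (120,160), and the arm hides the rest. Right (scene): the knob is gripped and the carriage has moved. I'll locate the button with the wrist camera.

```bash
python3 - <<'E'
from h import *
f=bot.grab_frame("wrist");cv2.imwrite("pics/w3.png",f["pixels"][:,:,::-1])
for s,c,m in blobs(f,(0,150,90),(4,255,255),(0,0,640,480),80)[:4]: print("red",s,c,plane(f,c,.14)[0].round(4))
for P in([.5202,.0706,.05],): print(proj(f,P).round())
E
```

```text
red [  15  407   94   73 3882] [ 55.05512622 438.06002061] [0.5219 0.0589 0.14  ]
[[138. 301.]]
```

View pics/w3.png

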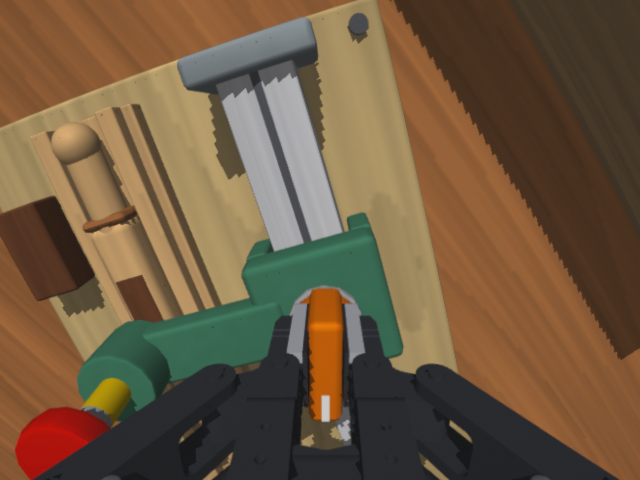

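The wrist view shows the knob gripped at (325,340), the patch half visible at (140,298), and the collar and button at lower left. The plunger still has to go further along the stick. I'll fit the button rim.

```bash
python3 - <<'E'
from h import *
from scipy.optimize import least_squares
f=bot.grab_frame("wrist");px=f["pixels"]
s,c,m=blobs(f,(0,150,60),(5,255,255),(0,380,130,480),80)[0];print(s)
C=max(cv2.findContours(m.astype(np.uint8),0,1)[0],key=len).reshape(-1,2)
C=C[(C[:,1]<477)&(C[:,0]>1)]
T=plane(f,C,.14)[:,:2];B=plane(f,C,.128)[:,:2]
def cyl(p):  # silhouette: each point is on top rim or lower rim
    a=np.linalg.norm(T-p,axis=1)-.019;b=np.linalg.norm(B-p,axis=1)-.019
    return np.where(abs(a)<abs(b),a,b)
r=least_squares(cyl,[.52,.059],loss="soft_l1",f_scale=.0005);b=r.x;print("button",b,abs(r.fun).mean())
far=T[(C[:,0]<60)];r=least_squares(lambda p:np.linalg.norm(far-p,axis=1)-.019,b);print("far",r.x,abs(r.fun).max())
# patch visible edges
for s,c,mm in blobs(f,(0,100,20),(14,255,110),(105,265,175,325),40)[:2]:
    q=max(cv2.findContours(mm.astype(np.uint8),0,1)[0],key=len).reshape(-1,2);print(s,c);q=cv2.approxPolyDP(q,4,True).reshape(-1,2);print(q.tolist(),plane(f,q,.05)[:,:2].round(4).tolist())
E
```

```text
[  15  407   95   73 3898]
button [0.52136161 0.05303596] 0.002916602274709798
far [0.52046445 0.05188111] 0.011920295165335949
[ 116  275   47   47 1230] [138.75447154 298.86504065]
[[116, 282], [134, 319], [162, 319], [141, 275]] [[0.5189, 0.0855], [0.5095, 0.0638], [0.5223, 0.0538], [0.5331, 0.0795]]
```

```bash
python3 -m crank '{"travel":[[0.2,0.5,0],[0.4,1,0],[0.6,1.45,0],[0.6,1.45,0],[0.6,1.45,0]],"turn":[[0,0,0],[0,0,0],[0,0,0],[0,0,0],[0,0,0]],"gripper":[1,1,1,1,1]}'; python3 - <<'E'
from h import *
s=bot.observe();T=np.array(s["position"]);print(T,T[:2]-.1*np.array([.929,-.370]))
f=bot.grab_frame("top")
for s,c,m in blobs(f,(0,150,90),(4,255,255),(260,200,340,290),20)[:2]:
    print("red",s,c,plane(f,c,.14)[0].round(4))
    C=np.argwhere(m)[:,::-1]; q=plane(f,[C[C[:,0].argmin()],C[C[:,1].argmax()]],.14);print(q.round(4))
f=bot.grab_frame("scene")
for s,c,m in blobs(f,(0,150,90),(4,255,255),(290,190,385,270),20)[:2]: print("red",s,c,plane(f,c,.14)[0].round(4))
E
```

```text
clock: 7.1
position: [0.6152, 0.0317, 0.0958]
tool_rot: [3.14, -0.001, 0.892]
force: [6.5, -0.1, -0.3]
grip_width: 0.0118
finger_force: 63.4
[0.61518467 0.03165717 0.09579286] [0.52228467 0.06865717]
red [277 223  11  12  38] [279.89473684 227.42105263] [0.5232 0.0733 0.14  ]
[[0.522  0.0794 0.14  ]
 [0.5092 0.0772 0.14  ]]
red [332 224   6  10  30] [334.5        228.53333333] [0.5166 0.0505 0.14  ]
```

```bash
python3 -m crank '{"travel":[[0.1,0.3,0],[0.1,0.3,0],[0.1,0.3,0],[0.1,0.3,0],[0.1,0.3,0]],"turn":[[0,0,0],[0,0,-6],[0,0,-13],[0,0,-20],[0,0,-27]],"gripper":[1,1,1,1,1]}'; python3 -m crank '{"travel":[[0,0,0],[0,0,0],[0,0,0],[0,0,0],[0,0,0]],"turn":[[0,0,-6],[0,0,-12],[0,0,-18],[0,0,-24],[0,0,-30]],"gripper":[1,1,1,1,1]}'
```

```text
clock: 7.7
position: [0.6182, 0.0323, 0.096]
tool_rot: [3.138, -0.005, 0.414]
force: [22.7, -11.7, -15.1]
grip_width: 0.0117
finger_force: 61.5
clock: 8.2
position: [0.6191, 0.0298, 0.0961]
tool_rot: [3.138, -0.008, -0.111]
force: [26.1, -25.7, -15.1]
grip_width: 0.0116
finger_force: 61.3
```

```bash
python3 -m crank '{"travel":[[0.1,-0.1,0],[0.2,-0.2,-0.1],[0.2,-0.2,-0.1],[0.2,-0.2,-0.1],[0.2,-0.2,-0.1]],"turn":[[0,0,-6],[0,0,-12],[0,0,-16],[0,0,-19],[0,0,-19]],"gripper":[1,1,1,1,1]}'; python3 -c "
from workcell import bot;s=bot.observe();print(s['moment'])"
```

```text
clock: 8.7
position: [0.6189, 0.0277, 0.0958]
tool_rot: [3.139, -0.006, -0.439]
force: [5.3, -24.9, 15.3]
grip_width: 0.0119
finger_force: 68.3
[-5.44969455 -1.10479357  1.20737998]
```

```bash
python3 -m crank '{"travel":[[0,0,0],[0,0,0],[0,0,0],[0,0,0],[0,0,3]],"turn":[[0,0,1],[0,0,2],[0,0,2],[0,0,2],[0,0,2]],"gripper":[0.4,0.4,0.4,0.4,0.4]}'; python3 -m crank '{"travel":[[0,0,4],[-1,0,8],[-3,0.5,12],[-4,0.5,14],[-4,0.5,14]],"turn":[[0,0,0],[0,0,0],[0,0,0],[0,0,0],[0,0,0]],"gripper":[0.4,0.4,0.4,0.4,0.4]}'; python3 - <<'E'
from h import *
f=bot.grab_frame("wrist");cv2.imwrite("pics/w4.png",f["pixels"][:,:,::-1])
for s,c,m in blobs(f,(0,150,90),(4,255,255),(0,0,640,480),80)[:2]: print("red",s,c,plane(f,c,.14)[0].round(4),f["dist"])
print(proj(f,[.5202,.0706,.05]),proj(f,[.5202,.0706,.14]))
E
```

```text
clock: 9.2
position: [0.6151, 0.0326, 0.1215]
tool_rot: [3.139, 0.005, -0.4]
force: [0.8, -0.4, 0.0]
grip_width: 0.0515
finger_force: 0.0
clock: 9.7
position: [0.5773, 0.0379, 0.2675]
tool_rot: [-3.139, -0.004, -0.4]
force: [0.1, -0.6, -0.1]
grip_width: 0.0514
finger_force: 0.0
red [ 295  287   47   44 1610] [317.60621118 308.90372671] [0.5227 0.0666 0.14  ] [-0.07162016  0.          0.          0.          0.        ]
[[316.77366416 269.61505753]] [[314.18095883 313.24563805]]
```

View pics/w4.png

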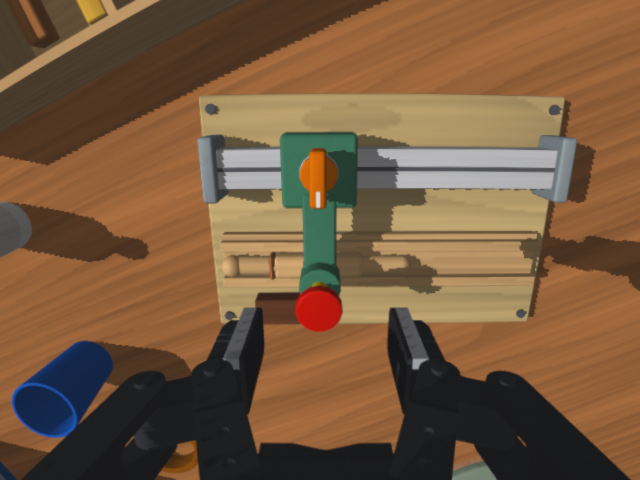

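The wrist view shows the button at (318,309), against the patch axis predicted at (314,313), so the plunger looks about 3 mm short. I'll cross-check with top and scene.

```bash
python3 - <<'E'
from h import *
for n,box in(("top",(225,155,412,318)),("scene",(236,200,420,336))):
    f=bot.grab_frame(n)
    for s,c,m in blobs(f,(0,170,110),(4,255,255),box)[:1]: print(n,s,c.round(1),plane(f,c,.14)[0].round(4))
    for s,c,m in blobs(f,(5,170,150),(18,255,255),box)[:1]: print(n,"or",s,c.round(1),plane(f,c,.115)[0].round(4))
    x0,y0,x1,y1=box
    cv2.imwrite(f"pics/{n}2.png",cv2.resize(f["pixels"][y0:y1,x0:x1,::-1],None,fx=4,fy=3.6))
a,b=[cv2.resize(cv2.imread(f"pics/{n}2.png"),(400,350)) for n in("top","scene")];cv2.imwrite("pics/ts2.png",np.hstack([a,b]))
f=bot.grab_frame("wrist")
for s,c,m in blobs(f,(5,150,90),(18,255,255),(290,140,350,215),80)[:1]: print(s,c,plane(f,c,.122)[0].round(4))
E
```

```text
scene [334 220  16  14 167] [341.9 226.7] [0.5226 0.0672 0.14  ]
scene or [350 259   9  20  75] [354.4 269.3] [0.6182 0.0294 0.115 ]
[ 298  148   38   61 1440] [316.55208333 175.30416667] [0.6159 0.0268 0.122 ]
```

View pics/ts2.png

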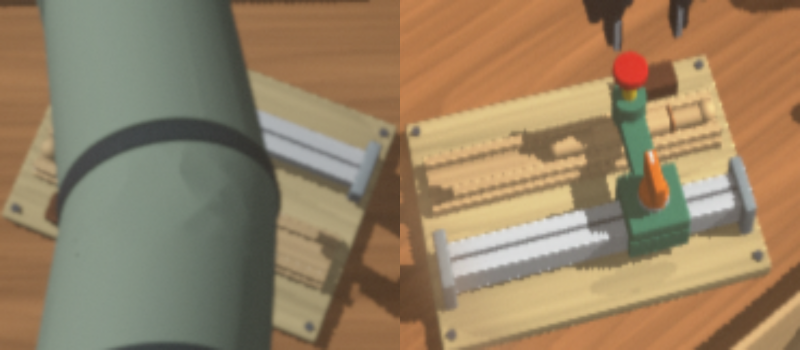

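Right (scene): the button sits over the patch area. Wrist and scene both put the foot about 3 mm short of the patch centre, well within 8 mm. The knob bar is parallel to the arm, so it is tight. Next I shut the gripper and go above the button.

```bash
python3 -m crank '{"travel":[[-2,1,0],[-4,2,0],[-5.5,2.9,0],[-5.5,2.9,-3],[-5.5,2.9,-6]],"turn":[[0,0,0],[0,0,0],[0,0,0],[0,0,0],[0,0,0]],"gripper":[1,1,1,1,1]}' 30; python3 -m crank '{"travel":[[0,0,-2],[0,0,-4],[0,0,-5.5],[0,0,-5.5],[0,0,-5.5]],"turn":[[0,0,0],[0,0,0],[0,0,0],[0,0,0],[0,0,0]],"gripper":[1,1,1,1,1]}'; python3 - <<'E'
from h import *
f=bot.grab_frame("scene");P=bot.observe()["position"];print(P,proj(f,P))
for s,c,m in blobs(f,(0,150,90),(4,255,255),(300,200,400,270),20)[:2]: print("red",s,c)
cv2.imwrite("pics/p1.png",cv2.resize(f["pixels"][190:270,300:400,::-1],None,fx=6,fy=6))
E
```

```text
clock: 10.4
position: [0.5221, 0.0667, 0.2031]
tool_rot: [-3.141, -0.0, -0.399]
force: [0.8, 0.7, -0.5]
grip_width: 0.0002
finger_force: 0.0
clock: 10.9
position: [0.522, 0.0663, 0.1489]
tool_rot: [3.141, 0.001, -0.4]
force: [0.7, -0.7, 0.5]
grip_width: 0.0
finger_force: 0.0
[0.52234425 0.06638204 0.1494547 ] [[341.63404749 224.34675244]]
red [337 224  13  10  77] [344.15584416 229.42857143]
```

View pics/p1.png

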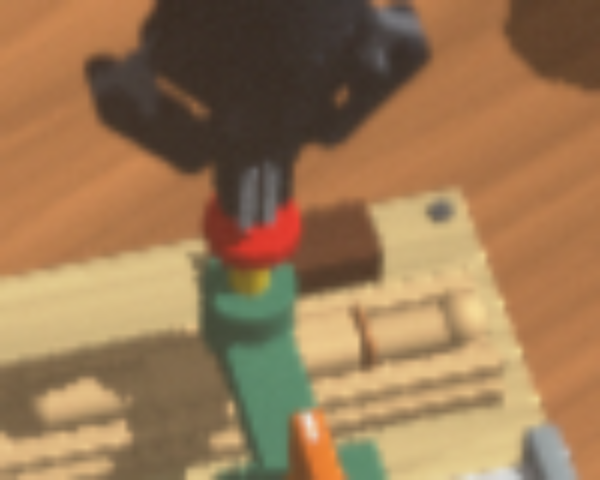

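The shut fingertips stand over the middle of the red button at (255,215). I'll push in two stages and check the force.

```bash
python3 -m crank '{"travel":[[0,0,-0.5],[0,0,-1.0],[0,0,-1.3],[0,0,-1.5],[0,0,-1.5]],"turn":[[0,0,0],[0,0,0],[0,0,0],[0,0,0],[0,0,0]],"gripper":[1,1,1,1,1]}'; python3 -m crank '{"travel":[[0,0,-0.3],[0,0,-0.6],[0,0,-0.9],[0,0,-1.1],[0,0,-1.1]],"turn":[[0,0,0],[0,0,0],[0,0,0],[0,0,0],[0,0,0]],"gripper":[1,1,1,1,1]}'; python3 -c "
from workcell import bot
print(bot.observe()['position'],bot.observe()['force'])"
```

```text
clock: 11.45
position: [0.5224, 0.0664, 0.1342]
tool_rot: [-3.141, -0.0, -0.4]
force: [1.4, 1.2, 3.0]
grip_width: -0.0001
finger_force: 1.5
clock: 11.95
position: [0.5224, 0.0665, 0.1233]
tool_rot: [-3.141, -0.0, -0.4]
force: [-0.7, 0.6, 9.9]
grip_width: -0.0002
finger_force: 5.2
[0.52241682 0.06645147 0.12333611] [-0.68678484  0.63608065  9.87761515]
```

```bash
python3 -m crank '{"travel":[[0,0,-0.05],[0,0,-0.1],[0,0,-0.15],[0,0,-0.15],[0,0,-0.15]],"turn":[[0,0,0],[0,0,0],[0,0,0],[0,0,0],[0,0,0]],"gripper":[1,1,1,1,1]}'; python3 - <<'E'
from h import *
f=bot.grab_frame("scene")
F=[bot.observe() for _ in range(3)];print([ (s["position"][2],s["force"][2]) for s in F])
cv2.imwrite("pics/p2.png",cv2.resize(f["pixels"][190:270,300:400,::-1],None,fx=6,fy=6))
E
```

```text
clock: 12.45
position: [0.5225, 0.0664, 0.1221]
tool_rot: [-3.141, -0.001, -0.4]
force: [-0.4, 1.2, 11.5]
grip_width: -0.0001
finger_force: 5.6
[(np.float64(0.12209850233316648), np.float64(10.807385742472608)), (np.float64(0.12209850233316648), np.float64(10.807385742472608)), (np.float64(0.12209850233316648), np.float64(10.807385742472608))]
```

View pics/p2.png

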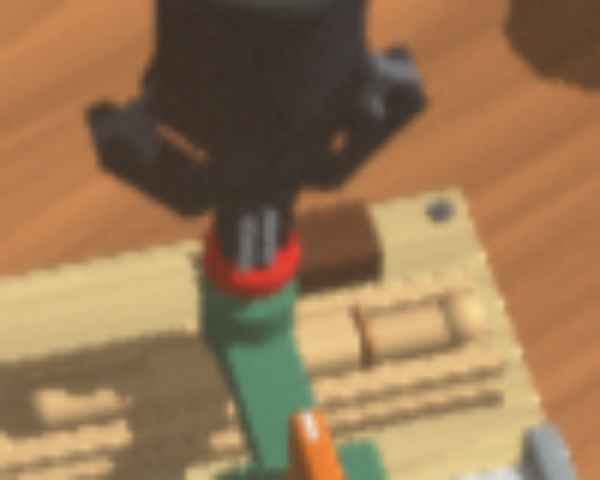

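The button is down 17.9 mm at about 11 N. No yellow is visible above the collar, and the carriage and stick haven't moved.

```bash
python3 -c "
from workcell import bot
print(bot.job_done())"
```

```text
the job is handed in; nothing more can be done
None
```

The job is handed in at about 12.5 s: the carriage was moved and clamped again, the foot measured about 3 mm short of the patch centre (limit 8 mm), and the button is held down about 18 mm.

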